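Load and crank the citrus peeler

ROBOT

A 6-joint arm with a two-finger parallel gripper is mounted at the origin on the work surface. World frame = base frame: x ahead of the robot, y to its left, z up, the work surface at z = 0. Lengths are in mm, angles in degrees, forces in N, time in s.
With the tool pointing down it reaches from about 350 to 925 mm from the base axis. Payload 6.4 kg.
Tool frame: the origin (TCP) lies at the very end of the fingers, on their centre line; the grasp point (between the pads) lies 19 mm behind it (grip_point_offset is the z of the grasp point in the tool frame, in mm); z points along the fingers, y is the line along which they close (so a half turn about z gives the same grasp; the last joint's range is limited). The gripper opens to 85 mm and grips with 20 to 120 N. Pads are 22 mm wide; open, the fingers measure 114 mm over their backs; the gripper's body (76 mm by 85 mm) begins 54 mm behind the grasp point. The pads swing forward as they close: fully open they stand 13 mm farther back than shut.
Start: joints at [-9.975, 14.043, 89.255, -0, 76.702, -9.975], TCP at [650.011, 0.004, 231.29] pointing down, gripper open.
Joint ranges: [-179.41, 179.41], [-58.25, 129.5], [7.25, 145.43], [-54.29, 234.29], [11.92, 165.04], [-157.13, 157.13]. Speed limits (degrees/s): [147.25, 147.25, 180, 180, 180, 180].

INTERFACE

Orientations are given as [roll, pitch, yaw] about the fixed x, y, z axes, in that order (R = Rz(yaw) Ry(pitch) Rx(roll)).
In Python, from plant import * gives the robot as it stands.
- The arm moves only by the shell command python3 -m crank 'ROWS' [OPENING] [FORCE]. ROWS is JSON, a list of rows, each a list of 6 numbers: the shift along the tool's x, y, z in mm, then the turn, a rotation vector about the tool's x, y, z in degrees. A call has 1 to 12 rows; each row is the pose to reach, as a shift and turn from the pose commanded when the call began, along the tool's axes at that moment; what a row does not reach only later rows make up. A row lasts 1/10 s, in which the tool goes at most 50 mm and 8.59 degrees, less where a joint would pass 70% of its speed; a pose out of reach is approached as far as the arm can. A call with a gripper value outside its range is refused whole. OPENING is the opening, from 0 (shut) to 1 (fully open), set as the call begins (- or left out, the last holds). The fingers move at their own pace and stop on an object; FORCE is the grip in N (left out, the last holds). Time passes only in rows, so rows that repeat a pose let the fingers close. It gives the time, the measured TCP pose, the force, the opening and the grip force at its end, in the units of the state.
- sense(): the state, without advancing time (a new reading comes with each control period).
- grab_frame(name): name is "scene" or "side" or "wrist"; returns a dict with "frame" (384x512x3 uint8, red, green, blue), "depth" (384x512 float32, mm along the optical axis (not along the pixel's ray), 0 where there is no reading), "fov_y" (degrees; the focal length in pixels is half the picture's height over the tangent of half this angle, whatever the lens; pixels are square), "cx", "cy" (the principal point, pixels), "rvec" (rotation vector, rad) and "tvec" (3), from world to camera coordinates, as OpenCV has them; the wrist camera has in their place "hand_eye" (4x4, takes a point from camera to tool coordinates, whose origin is the TCP and whose axes are the flange's). Camera axes: x right, y down, z forward; pixel columns grow to the right and rows downward; lengths in mm; the calibration is good to about 2 mm. A picture is of the moment at which its call begins: read the wrist's pose just before it.
- job_done(): hands the job in; it is judged then, once.
The state is a dict: "time": time; "joint_pos": joint angles; "joint_velocities": joint speeds; "effort": joint torques, N m; "eef_pos": TCP position; "ee_rot": TCP orientation; "wrist_force": force on the tool from outside, world axes, zero at the start; "torque": the same for the moment, N m; "width": finger opening in mm; "gripper_force": force on a finger pad.
Only numpy, scipy, OpenCV 4.12 (cv2) and the standard library are available. Lean on these libraries where they do the work, as an engineer would, in place of code of your own. Each camera call takes 0.05 s, during which the arm holds its last target. There are 200 camera calls.

TASK

Move the two wooden utensils aside, take the lemon out of the bin, lay it lengthwise in the cradle of the hand-cranked peeler and let go. Then turn the crank clockwise by its knob at a steady, unhurried pace (about five seconds a turn), never letting it run away or kick back at the heavy point, until the lemon stands centred under the arch, and let go. Leave plate, juicer and jar where they are, and the utensils lying clear of the peeler.

Things in the scene. Friction and masses are not known exactly. Their poses are not given: they have to be found in the camera images.
- peeler: Fixed grey citrus peeler; yaw varies. Origin on the worktop straight below the crank centre, z up. Base 20 mm high, over x -90 to 100, y -100 to 395 mm. The crank sits on a sloping face towards peeler -x, the robot's side. Two rails along y carry the carriage; at y = 310 it is loaded, at y = 190 mm it is under the arch.
- crank_centre (a point): On the peeler, 130 mm above its origin, where the crank's axis meets the sloping face. Site axes as the peeler's. The axis leans 35 deg from vertical: outward direction a = (-0.574, 0, 0.819) in the peeler's frame; upslope in the crank's plane u = (0.819, 0, 0.574).
- bar (a point): Middle of the 12 mm steel carrying bar over the upper part of the crank, at crank_centre + 150 mm u + 100 mm a; it runs along peeler y from -78 to +78 mm, with a leg at each end sloping down to the upper edge of the crank's face. It bars a vertical tool.
- arch (a point): Under the middle of the aluminium arch across the rails, peeler frame (30, 190, 79) mm: the centre of the lemon must end here. 12 mm posts at x -45 and 93 mm, 16 mm along y; underside of the cross bar 145 mm high, the small steel peel head in the middle reaches down to 126 mm.
- crank (a joint): Crank angle, rad; grows turning clockwise seen facing the crank (along -a); limits -2.6, 17; starts in -2 to 2. Knob axis at crank_centre + 65 mm (cos q u - sin q Y), Y = peeler y. A steel weight across the hub from the knob makes it heavy (about 7 N at the knob) round q = pi/2 of each turn, light (1 to 2 N) round 3 pi/2. Friction holds it where left. 1 rad moves the carriage 9 mm.
- crank_knob: Wooden knob of the crank, 27 mm in diameter, 52 mm long, spinning freely on its pin. Origin at the centre of its foot, 17 mm out from the face along a; it runs out along its own z, parallel to a, so its middle is 43 mm out from the face. Grip it with the tool along -a. Its x and y turn as it spins.
- carriage (a joint): Travel of the carriage along peeler -y, m, geared to the crank (0.009 x crank angle): -0.018 to 0.018 at the start, at the loading end; 0.120 when the cradle is centred under the arch; limits -0.023 and 0.153.
- cradle (a point): On the carriage: the centre of a well-seated lemon, 29 mm above the carriage plate, 79 mm above the worktop, at peeler x 30, y 310 mm less the travel; axes as the peeler's. The lemon lies along x between four 10 mm posts (x +-30, y +-34, 21 mm high) and two 8 mm end walls (x +-53, 16 mm high); sides open for fingers. Plate 116 (x) by 86 mm (y).
- bin: Fixed grey open bin, 230 mm (x) by 240 mm (y), 65 mm high, walls and floor 6 mm thick; origin under its centre; x, y along its sides.
- lemon: Lemon lying on the bin's floor under the utensils; 86 mm long, 58 mm in diameter over its middle 28 mm, tapering to the ends; about 110 g. Origin at its centre, x along its length, turned up to 45 deg either way from the bin's x.
- spatula: Pale wooden spatula across the bin's rims, roughly along the bin's x, 270 mm long; handle 22 mm wide, 14 mm thick, from x = -135 to 65 mm; solid blade 72 mm long, 56 wide, 8 thick, to x = 135. Origin mid-length on its underside, x towards the blade; balances near x = 10 mm; 90 g.
- fork: Darker wooden serving fork, size and handle as the spatula, with three prongs over x = 61 to 130 mm (head 56 mm wide), 90 g; lies beside the spatula across the bin's rims, handles about 72 mm apart, heads at contrary ends; either may be on either side. Origin mid-length on its underside, x towards the prongs; balances near x = 10 mm.
- plate: Red plate, 180 mm across, 20 mm high, bystander; origin under its centre.
- juicer: White juicer, 88 mm across, 90 mm high with its cone, bystander; origin under its centre.
- jar: Glass jar with steel lid, 72 mm across, 110 mm high, bystander; origin under its centre.
Things that resemble listed ones, but are neither listed nor needed, are in the scene too. There is more than one size of the lemon; the one meant has the size given above.

How it is judged:
By the outcome, as a careful person would: the job done as asked, in the order asked, and still so for the second after the job is handed in, with the robot touching nothing.
It also fails if it takes over 72 s, if anything falls off the work surface, if the arm or the gripper's body presses on something with over 40 N, if the wrist force passes 120 N, or if a joint passes its speed limit or range.

## Working session

There is one attempt and no reset: what is moved stays moved. The work goes in short steps, Python scripts to look and compute and a shell command to move; the robot and the scene stay as the last step left them, time stands still between calls to the robot, and variables do not carry over. Pictures are saved under pics/ and viewed, at most 10 in all, crops included, and the job is handed in when it is done.

```bash
ls; mkdir -p pics
cat > h.py <<'E'
from plant import *
import numpy as np, cv2, json
from scipy.spatial.transform import Rotation as R
def cam(n):
    s=sense(); f=grab_frame(n); H,W=f["depth"].shape
    fl=H/2/np.tan(np.radians(f["fov_y"])/2)
    if "hand_eye" in f:
        T=np.eye(4);T[:3,:3]=R.from_euler('xyz',s["ee_rot"],degrees=True).as_matrix();T[:3,3]=s["eef_pos"]
        M=T@np.array(f["hand_eye"])
    else:
        Rm=cv2.Rodrigues(np.array(f["rvec"],float))[0];M=np.eye(4);M[:3,:3]=Rm.T;M[:3,3]=-Rm.T@np.array(f["tvec"]).ravel()
    np.savez(f"{n}.npz",frame=f["frame"],depth=f["depth"],M=M,fl=fl,c=[f["cx"],f["cy"]])
    return f
def load(n): return dict(np.load(f"{n}.npz"))
def cloud(d):
    D=d["depth"];v,u=np.mgrid[:D.shape[0],:D.shape[1]]
    P=np.stack([(u-d["c"][0])/d["fl"]*D,(v-d["c"][1])/d["fl"]*D,D],-1)
    Q=P@d["M"][:3,:3].T+d["M"][:3,3]; Q[D<=0]=np.nan; return Q
def proj(d,p):
    q=(np.atleast_2d(p)-d["M"][:3,3])@d["M"][:3,:3]; return q[:,:2]/q[:,2:]*d["fl"]+d["c"]
def save(name,img,s=1): cv2.imwrite("pics/"+name,cv2.resize(img[...,::-1],None,fx=s,fy=s,interpolation=cv2.INTER_CUBIC))
E
python3 - <<'E'
from h import *
for n in ["scene","side","wrist"]:
    cam(n); 
save("scene1.png",load("scene")["frame"],1.56); save("side1.png",load("side")["frame"],1.56)
print(sense())
for n in ["scene","side"]: d=load(n); print(n,d["M"].round(2).tolist())
E
```

```text
pics
{'time': 0.15, 'joint_pos': array([-9.97580399e+00,  1.40769568e+01,  8.93105959e+01,  1.04023437e-04,
        7.67036090e+01, -9.97285219e+00]), 'joint_velocities': array([ 0.03257402, -0.05864033, -0.18687958, -0.01047804, -0.01382746,
       -0.13312519]), 'effort': array([ 3.57137314e-04, -4.29984105e+01, -3.26552796e+01, -1.40693478e-04,
        3.52074814e-03,  1.27692519e-05]), 'eef_pos': array([6.49551343e+02, 7.83753413e-02, 2.30394598e+02]), 'ee_rot': array([-1.79910233e+02, -1.58872009e-02,  8.99970118e+01]), 'wrist_force': array([-0.21326379,  0.80796532, -0.7879838 ]), 'torque': array([-0.01471178,  0.04787575,  0.01459753]), 'gripper_force': 0.0, 'width': 85.17213642613021}
scene [[0.76, 0.56, -0.33, 1011.04], [0.65, -0.64, 0.41, -428.22], [0.02, -0.52, -0.85, 1353.17], [0.0, 0.0, 0.0, 1.0]]
side [[-0.82, -0.36, 0.44, 72.77], [-0.57, 0.5, -0.65, 815.44], [0.01, -0.79, -0.62, 836.62], [0.0, 0.0, 0.0, 1.0]]
```

View pics/scene1.png

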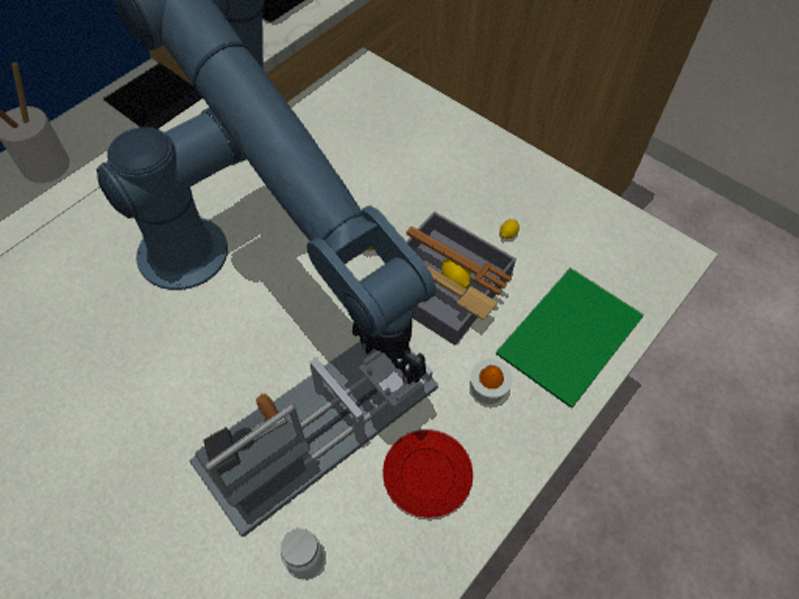

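View pics/side1.png

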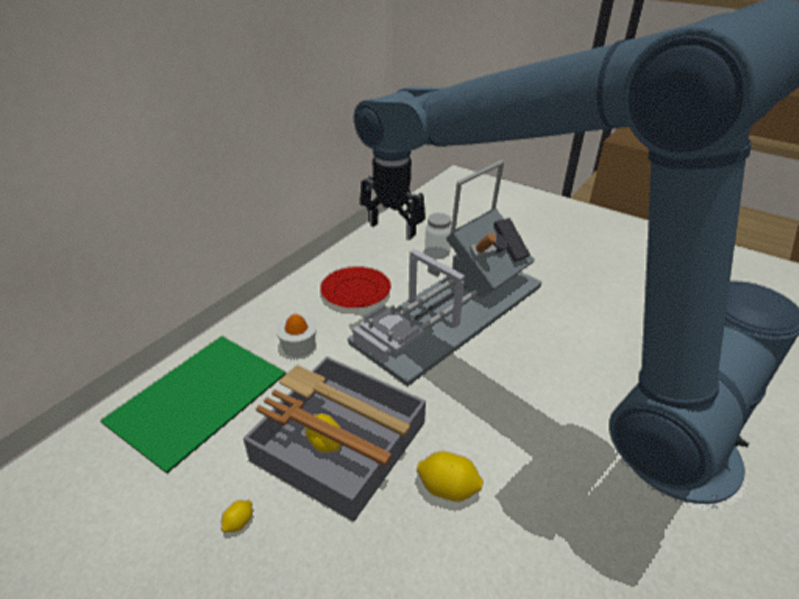

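The scene shows the peeler with its crank, and its carriage under the gripper, about (390,370). In the side picture there are three lemons: small at (237,516), large at (450,475), and one in the bin at (323,432) under the fork and spatula. The one in the bin fits the description. I'll confirm its size in a rectified top view.

Run:
```python
from h import *
# fused top view, 1mm/px, keep z<260, highest wins
P=[];C=[]
for n in ["scene","side","wrist"]:
    d=load(n);d4={**d}
    k=3
    for a in("frame","depth"): d4[a]=cv2.resize(d[a],None,fx=k,fy=k,interpolation=cv2.INTER_NEAREST if a=="depth" else cv2.INTER_LINEAR)
    d4["fl"]=d["fl"]*k;d4["c"]=(d["c"]+.5)*k-.5
    Q=cloud(d4);m=np.isfinite(Q[...,0])&(Q[...,2]<260)&(Q[...,2]>-15)
    P.append(Q[m]);C.append(d4["frame"][m])
P=np.concatenate(P);C=np.concatenate(C)
np.savez("fused.npz",P=P,C=C)
x0,x1,y0,y1=330,930,-420,380  # image: col = y1-y , row = x1-x
m=(P[:,0]>x0)&(P[:,0]<x1)&(P[:,1]>y0)&(P[:,1]<y1);P=P[m];C=C[m]
o=np.argsort(P[:,2]);P=P[o];C=C[o]
img=np.zeros((600,800,3),np.uint8);z=np.zeros((600,800))
r=(x1-P[:,0]).astype(int).clip(0,599);c=(y1-P[:,1]).astype(int).clip(0,799)
img[r,c]=C;z[r,c]=P[:,2];np.save("z.npy",z)
img=np.clip(img*1.5,0,255).astype(np.uint8)
for i in range(0,800,100): img[::4,i]=(255,0,255)
for i in range(0,600,100): img[i,::4]=(255,0,255)
save("top1.png",img)
```

```text
(no output)
```

View pics/top1.png

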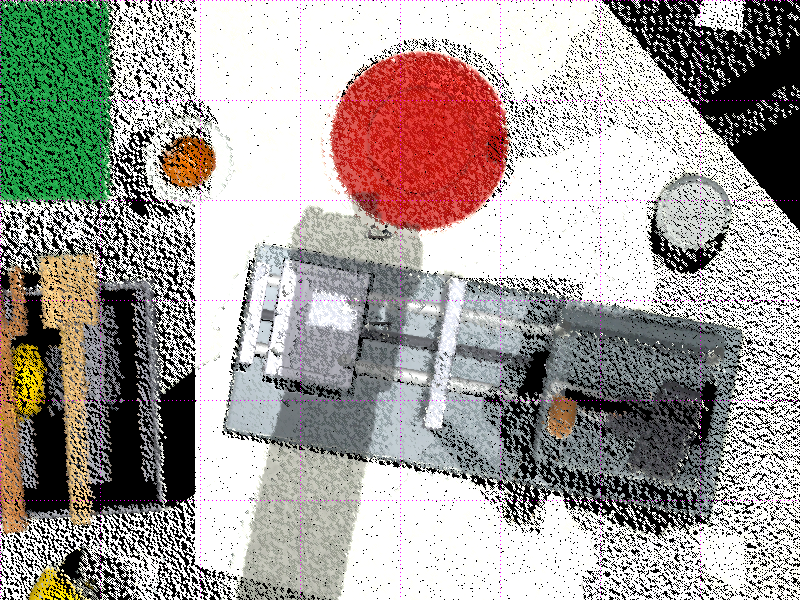

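Top view (col = 380−y, row = 930−x, 1 mm/px). The peeler base corners are at (258,242), (225,432), (708,515), (742,325), so yaw is about −10°. The knob is at (562,415), which gives q ≈ −1.45. The spatula handle runs along (75,420). The bin extends past the left edge, so I'll enlarge that area and fit.

Run:
```python
from h import *
f=np.load("fused.npz");P,C=f["P"],f["C"].astype(int)
# base top
m=(abs(P[:,2]-20)<5)&(P[:,0]>400)&(P[:,0]<700)&(P[:,1]<165)&(P[:,1]>-375)&(C.max(1)-C.min(1)<40)
g=np.zeros((900,1200),np.uint8);q=P[m];g[(q[:,0]).astype(int),(q[:,1]+600).astype(int)]=255
g=cv2.morphologyEx(cv2.morphologyEx(g,cv2.MORPH_CLOSE,np.ones((9,9))),cv2.MORPH_OPEN,np.ones((9,9)))
cs,_=cv2.findContours(g,cv2.RETR_EXTERNAL,cv2.CHAIN_APPROX_NONE);c=np.concatenate([x for x in cs if cv2.contourArea(x)>500])
r=cv2.minAreaRect(c);print("base rect y,x:",r[0][0]-600,r[0][1],r[1],r[2])
# knob: orange/brown
o=(C[:,0]>C[:,2]*1.8)&(C[:,0]>C[:,1]*1.25)
m=o&(P[:,1]<-100)&(P[:,1]>-300)&(P[:,0]<600)&(P[:,0]>400)&(P[:,2]>60);k=P[m];print("knob",len(k),np.median(k,0),k.min(0),k.max(0))
# far side area masks
m=(P[:,0]>360)&(P[:,0]<760)&(P[:,1]>140)&(P[:,1]<640);P=P[m];C=C[m]
o=np.argsort(P[:,2]);P=P[o];C=C[o];s=1.5
img=np.zeros((600,750,3),np.uint8);r=((760-P[:,0])*s).astype(int).clip(0,599);c=((640-P[:,1])*s).astype(int).clip(0,749)
img[r,c]=C.astype(np.uint8);img=cv2.medianBlur(cv2.dilate(img,np.ones((3,3))),3)
img=np.clip(img*1.5,0,255).astype(np.uint8)
for i in range(60,750,150): img[::4,i]=(255,0,255)   # y=600,500,...
for i in range(90,600,150): img[i,::4]=(255,0,255)   # x=700,600,...
save("bin1.png",img)
yel=(C[:,0]>C[:,2]*2.2)&(C[:,1]>C[:,0]*.68)&(C[:,2]<60)
for nm,mm in [("lemon",yel&(P[:,0]>440)&(P[:,2]<75)),]:
    q=P[mm];print(nm,len(q),np.median(q,0),np.percentile(q,1,0),np.percentile(q,99,0))
    print(cv2.minAreaRect(q[:,:2].astype(np.float32)))
```

```text
base rect y,x: -104.518798828125 549.424072265625 (498.39404296875, 194.98715209960938) 10.060689926147461
knob 1753 [ 514.97470281 -179.36150199  186.11664743] [ 469.96832407 -235.43752815   90.81632425] [ 533.90497045 -161.83539289  203.25093198]
lemon 8266 [548.8210884  388.88595252  41.66734112] [501.83306059 337.43952966  10.00633267] [635.8080965  586.31142242  74.36572284]
((572.4474487304688, 344.4936218261719), (209.74911499023438, 478.2568359375), 26.446285247802734)
```

View pics/bin1.png

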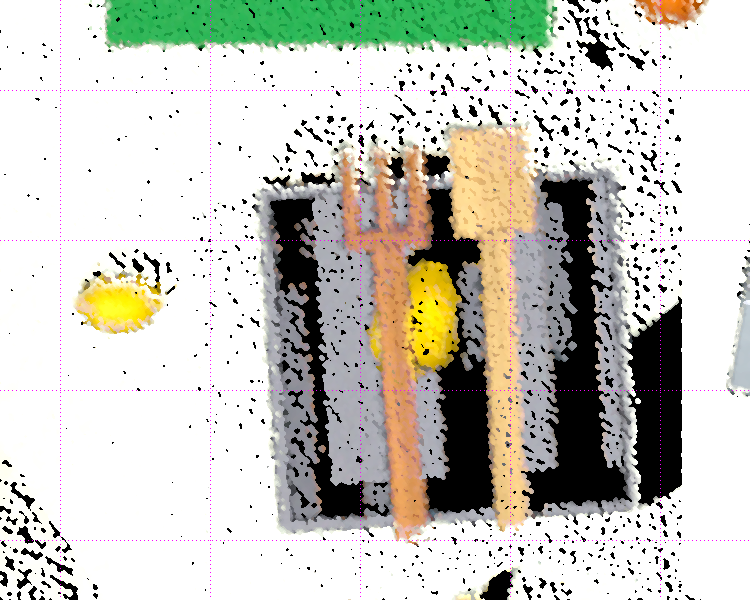

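Confirmed: the lemon in the bin spans (370–460, 262–370) at 1.5 px/mm, about 60 mm across, so it matches the 58 × 86 mm one. The loose one at (118,305) is only about 55 mm long, and the big one by the robot is outside the bin. The fork runs (408,538)→(383,150) and the spatula (510,525)→(487,127). I'll take the spatula first.

```bash
python3 -m crank '[[308,-98,121,0,0,86.5],[308,-98,121,0,0,86.5],[308,-98,121,0,0,86.5],[308,-98,121,0,0,86.5],[308,-98,121,0,0,86.5],[308,-98,121,0,0,86.5],[308,-98,121,0,0,86.5],[308,-98,121,0,0,86.5],[308,-98,121,0,0,86.5],[308,-98,121,0,0,86.5],[308,-98,121,0,0,86.5]]' 0.6 40
python3 - <<'E'
from h import *
s=sense();print(s["time"],s["eef_pos"],s["ee_rot"],s["joint_pos"],s["width"],s["wrist_force"])
cam("wrist");save("wr1.png",load("wrist")["frame"],1)
E
```

```text
time: 1.25
eef_pos: [551.6, 308.1, 109.9]
ee_rot: [180.0, 0.0, 3.5]
wrist_force: [-0.1, 0.3, -0.2]
width: 51.3
gripper_force: 0.0
1.25 [551.64909619 308.1398449  109.87402423] [1.79988361e+02 4.19617969e-02 3.46317367e+00] [ 1.89219317e+01  1.91755506e+01  9.64791688e+01 -3.64109950e-05
  6.43888266e+01  1.05458770e+02] 51.263952958863804 [-0.08906136  0.28740447 -0.21798348]
```

View pics/wr1.png

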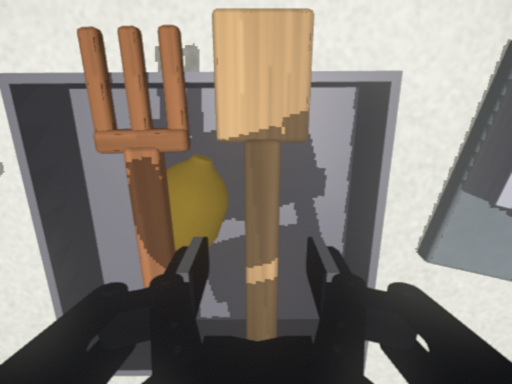

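The wrist view shows the spatula handle midway between the fingers (262,270). The lemon lies beside it at (195,205). I'll descend and grip.

```bash
python3 -m crank '[[0,0,25,0,0,0],[0,0,42,0,0,0],[0,0,42,0,0,0]]' ; python3 -m crank '[[0,0,0,0,0,0],[0,0,0,0,0,0],[0,0,0,0,0,0],[0,0,0,0,0,0],[0,0,-15,0,0,0],[0,0,-50,0,0,0]]' 0 40
```

```text
time: 1.6
eef_pos: [549.5, 306.9, 64.7]
ee_rot: [179.9, 0.4, 3.6]
wrist_force: [-0.4, -1.0, 0.1]
width: 50.8
gripper_force: 0.0
time: 2.2
eef_pos: [549.5, 307.1, 116.0]
ee_rot: [179.9, 0.4, 3.5]
wrist_force: [-0.2, -0.2, -0.4]
width: 20.8
gripper_force: 40.6
```

```bash
python3 -m crank '[[-14,15,0,0,0,-8],[-28,30,0,0,0,-16],[-44,48,0,0,0,-24],[-60,66,0,0,0,-32],[-76,84,0,0,0,-40],[-92,102,0,0,0,-48],[-108,120,0,0,0,-56],[-124,137,0,0,0,-64],[-140,154,0,0,0,-72],[-153,168,0,0,0,-80],[-163,178,20,0,0,-86.5],[-163,178,50,0,0,-86.5]]' ; python3 -m crank '[[0,0,30,0,0,0],[0,0,50,0,0,0],[0,0,61,0,0,0],[0,0,61,0,0,0]]'
```

```text
time: 3.4
eef_pos: [401.5, 119.7, 70.3]
ee_rot: [179.7, 0.0, 90.0]
wrist_force: [-0.0, -0.1, -1.5]
width: 20.6
gripper_force: 40.6
time: 3.8
eef_pos: [400.9, 120.5, 8.2]
ee_rot: [180.0, 0.0, 90.0]
wrist_force: [-0.0, -0.2, 0.6]
width: 13.1
gripper_force: 44.7
```

Run:
```python
from h import *
for n in("side","wrist"): cam(n)
a=load("side")["frame"];print(sense()["width"],proj(load("side"),[[400,120,10]]))
u,v=proj(load("side"),[[400,120,10]])[0].astype(int)
a=cv2.resize(a[max(0,v-100):v+100,max(0,u-130):u+130],(520,400));b=cv2.resize(load("wrist")["frame"],(280,210))
z=np.zeros((400,800,3),np.uint8);z[:,:520]=a;z[:210,520:]=b;save("rel.png",z)
```

```text
13.010953956731424 [[293.48754777 252.38284576]]
```

View pics/rel.png

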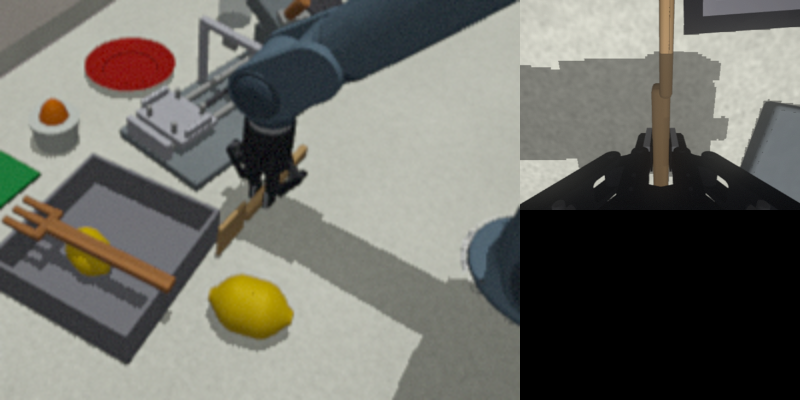

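The spatula rolled onto its edge in the grip. I'll release it so it tips flat, then rise.

```bash
python3 -m crank '[[0,0,0,0,0,0],[0,0,0,0,0,0],[0,0,0,0,0,0],[0,0,0,0,0,0],[0,0,-30,0,0,0],[0,0,-70,0,0,0],[0,0,-110,0,0,0]]' 0.7
python3 - <<'E'
from h import *
cam("wrist");cam("side");d=load("side");Q=cloud(d);C=d["frame"].astype(int)
m=(C[...,0]>C[...,2]*1.3)&(C[...,1]<C[...,0]*.9)&(Q[...,0]>330)&(Q[...,0]<480)&(Q[...,1]>-60)&(Q[...,1]<275)&(Q[...,2]<60)
q=Q[m];print(len(q),np.percentile(q,[2,50,98],axis=0).round());print(cv2.minAreaRect(q[:,:2].astype(np.float32)))
d=load("wrist");Q=cloud(d);C=d["frame"].astype(int)
m=(C[...,0]>C[...,2]*1.3)&(Q[...,0]>330)&(Q[...,0]<480)&(Q[...,1]>-60)&(Q[...,1]<275)&(Q[...,2]<60)
q=Q[m];print(len(q),np.percentile(q,[2,50,98],axis=0).round())
E
```

```text
time: 4.6
eef_pos: [399.4, 120.4, 118.1]
ee_rot: [-179.9, 0.0, 90.0]
wrist_force: [1.2, 0.3, -0.3]
width: 60.0
gripper_force: 0.0
410 [[393. -11.   9.]
 [400. 157.  30.]
 [405. 244.  59.]]
((399.1824951171875, 113.91860961914062), (264.78326416015625, 13.501777648925781), 89.60523223876953)
3902 [[395. -16.  23.]
 [402. 122.  34.]
 [407. 224.  60.]]
```

It is balanced on edge, so I'll tip it flat with a finger at handle height.

```bash
python3 -m crank '[[0,0,45,0,0,0],[0,0,88,0,0,0],[0,0,88,0,0,0],[0,-15,88,0,0,0],[0,-25,88,0,0,0],[0,-33,88,0,0,0],[0,-42,88,0,0,0],[0,-48,88,0,0,0],[0,-48,70,0,0,0],[0,-48,30,0,0,0],[0,-48,0,0,0,0]]'
python3 - <<'E'
from h import *
print(sense()["time"])
cam("wrist");d=load("wrist");Q=cloud(d);C=d["frame"].astype(int)
m=(C[...,0]>C[...,2]*1.3)&(Q[...,0]>250)&(Q[...,0]<480)&(Q[...,1]>-60)&(Q[...,1]<275)&(Q[...,2]<70)
q=Q[m];print(len(q),np.percentile(q,[2,50,98],axis=0).round())
E
```

```text
time: 5.8
eef_pos: [352.2, 120.4, 119.2]
ee_rot: [179.9, -0.0, 90.0]
wrist_force: [0.7, 1.0, 0.1]
width: 59.8
gripper_force: 0.0
5.8
11030 [[341. -11.  12.]
 [371. 184.  14.]
 [392. 240.  15.]]
```

```bash
python3 -m crank '[[254,140,7,0,0,86.2],[254,140,7,0,0,86.2],[254,140,7,0,0,86.2],[254,140,7,0,0,86.2],[254,140,7,0,0,86.2],[254,140,7,0,0,86.2],[254,140,7,0,0,86.2],[254,140,7,0,0,86.2],[254,140,7,0,0,86.2],[254,140,7,0,0,86.2],[254,140,7,0,0,86.2]]' 0.6
python3 - <<'E'
from h import *
cam("wrist");d=load("wrist");Q=cloud(d);C=d["frame"].astype(int)
m=(C[...,0]>C[...,2]*1.7)&(C[...,1]<C[...,0]*.68)&(abs(Q[...,2]-78)<8)
for x in (480,500,520,540,560):
    q=Q[m&(abs(Q[...,0]-x)<6)];print(x,len(q),np.percentile(q,[5,50,95],axis=0).round(1)[:,1:].tolist())
y=(C[...,1]>C[...,0]*.68)&(C[...,0]>C[...,2]*2)&(Q[...,2]<70)&(Q[...,2]>10)
q=Q[y];print("lemon",np.percentile(q,[1,50,99],axis=0).round(),cv2.minAreaRect(q[:,:2].astype(np.float32)))
E
```

```text
time: 6.95
eef_pos: [492.0, 374.4, 110.3]
ee_rot: [-180.0, -0.0, 3.6]
wrist_force: [0.6, 0.1, -0.6]
width: 51.5
gripper_force: 0.0Traceback (most recent call last):
  File "<stdin>", line 5, in <module>
    return _quantile_unchecked(
        a, q, axis, out, overwrite_input, method, keepdims, weights)
    return _ureduce(a,
                    func=_quantile_ureduce_func,
    ...<5 lines>...
                    overwrite_input=overwrite_input,
                    method=method)
    r = func(a, **kwargs)
    result = _quantile(arr,
                       quantiles=q,
    ...<2 lines>...
                       out=out,
                       weights=wgt)
    slices_having_nans = np.isnan(arr[-1, ...])
                                  ~~~^^^^^^^^^
IndexError: index -1 is out of bounds for axis 0 with size 0
```

Run:
```python
from h import *
d=load("wrist");Q=cloud(d);C=d["frame"].astype(int)
m=(C[...,0]>C[...,2]*1.5)&(abs(Q[...,2]-77)<8)&(Q[...,1]>345)
for x in (500,520,540,560,580):
    q=Q[m&(abs(Q[...,0]-x)<6)]
    if len(q): print(x,len(q),np.percentile(q,[5,50,95],axis=0).round(1)[:,1:].tolist())
y=(C[...,1]>C[...,0]*.68)&(C[...,0]>C[...,2]*2)&(Q[...,2]<70)&(Q[...,2]>10)
q=Q[y];print("lemon",len(q),np.percentile(q,[1,50,99],axis=0).round())
```

```text
500 600 [[362.4, 77.7], [371.9, 78.9], [381.2, 80.0]]
520 675 [[363.4, 77.4], [373.3, 78.9], [383.0, 79.9]]
540 750 [[364.9, 77.3], [374.8, 78.9], [384.7, 80.1]]
560 820 [[366.6, 77.4], [376.4, 78.9], [386.1, 80.0]]
580 894 [[368.6, 77.5], [378.1, 78.9], [387.6, 80.0]]
lemon 6615 [[517. 336.  20.]
 [556. 361.  49.]
 [584. 559.  64.]]
```

```bash
python3 -m crank '[[0,3,25,0,0,-0.8],[0,3,48,0,0,-0.8],[0,3,48,0,0,-0.8]]' ; python3 -m crank '[[0,0,0,0,0,0],[0,0,0,0,0,0],[0,0,0,0,0,0],[0,0,0,0,0,0],[0,0,0,0,0,0],[0,0,-15,0,0,0],[0,0,-45,0,0,0],[0,0,-58,0,0,0]]' 0 90
```

```text
time: 7.3
eef_pos: [489.8, 370.0, 58.9]
ee_rot: [179.9, 0.4, 4.6]
wrist_force: [-0.8, 0.5, -0.7]
width: 50.8
gripper_force: 0.0
time: 8.1
eef_pos: [493.7, 372.1, 123.6]
ee_rot: [-179.9, -0.2, 4.6]
wrist_force: [0.5, -0.1, -0.7]
width: 19.7
gripper_force: 89.7
```

```bash
python3 -m crank '[[-12,-10,0,0,0,-8],[-25,-20,0,0,0,-16],[-38,-31,0,0,0,-24],[-51,-42,0,0,0,-32],[-64,-53,0,0,0,-40],[-77,-64,0,0,0,-48],[-90,-75,0,0,0,-56],[-103,-86,0,0,0,-64],[-116,-97,0,0,0,-72],[-130,-107,0,0,0,-80],[-139,-115,0,0,0,-85.6],[-139,-115,35,0,0,-85.6]]' ; python3 -m crank '[[0,0,30,0,0,0],[0,0,55,0,0,0],[0,0,70,0,0,0],[0,0,78,0,0,0],[0,0,78,0,0,0]]'
```

```text
time: 9.3
eef_pos: [346.5, 478.7, 90.4]
ee_rot: [179.5, -0.5, 90.4]
wrist_force: [-0.7, -1.0, -0.1]
width: 19.2
gripper_force: 89.8
time: 9.8
eef_pos: [344.4, 474.6, 6.8]
ee_rot: [-180.0, 0.0, 90.2]
wrist_force: [0.3, -0.3, 0.2]
width: 19.9
gripper_force: 89.7
```

Run:
```python
from h import *
cam("wrist");d=load("wrist");Q=cloud(d);C=d["frame"].astype(int)
m=(C[...,0]>C[...,2]*1.5)&(Q[...,2]<100)&(Q[...,0]>280)&(Q[...,0]<405)
q=Q[m];print(len(q),np.percentile(q,[2,25,50,75,98],axis=0).round(1))
```

```text
19007 [[321.6 434.8  17.2]
 [338.4 493.4  19.8]
 [344.6 540.2  20.9]
 [350.8 574.7  21.5]
 [367.1 585.5  22.5]]
```

```bash
python3 -m crank '[[0,0,4,0,0,0],[0,0,4,0,0,0],[0,0,4,0,0,0],[0,0,4,0,0,0],[0,0,-40,0,0,0],[0,0,-90,0,0,0],[-30,40,-140,0,0,0],[-65,75,-150,0,0,0],[-100,115,-150,0,0,0],[-135,155,-150,0,0,0],[-175,205,-150,0,0,0],[-175,205,-150,0,0,0]]' 0.7;  python3 - <<'E'
from h import *
s=sense();print(s["joint_pos"].round(),s["time"]);cam("wrist");d=load("wrist");Q=cloud(d);C=d["frame"].astype(int)
y=(C[...,0]>C[...,2]*2)&(Q[...,2]<75)&(Q[...,2]>8)&(abs(Q[...,0]-550)<70)&(abs(Q[...,1]-365)<70)
q=Q[y];print("lemon",len(q),np.percentile(q,[1,50,99],axis=0).round())
v=q[q[:,2]>30,:2].astype(np.float32);print(cv2.minAreaRect(v)); c=v-v.mean(0);w,V=np.linalg.eigh(c.T@c);print("axis",V[:,1],np.degrees(np.arctan2(V[1,1],V[0,1])),"sd",np.sqrt(w/len(v)))
save("lem.png",d["frame"],1)
E
```

```text
time: 11.05
eef_pos: [552.3, 298.5, 158.0]
ee_rot: [179.9, -0.0, 90.1]
wrist_force: [0.2, 0.5, 0.1]
width: 60.3
gripper_force: 0.0
[18. 15. 96. -0. 69. 18.] 11.05
lemon 5149 [[507. 335.  42.]
 [545. 363.  58.]
 [583. 389.  65.]]
((544.5051879882812, 361.6297302246094), (68.2226333618164, 66.9799575805664), 28.71040916442871)
axis [-0.96146894  0.27491364] 164.04314 sd [13.47773  19.506508]
```

View pics/lem.png

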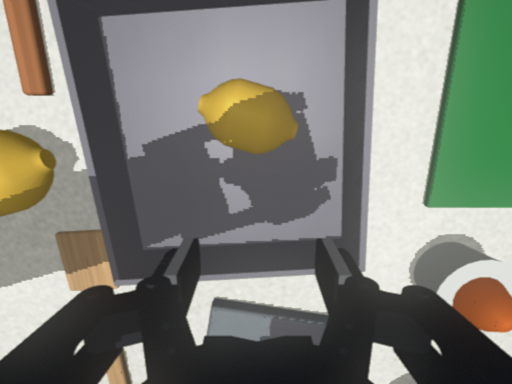

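The utensils are clear of the bin. The lemon is at (248,115) and runs from (200,105) to (297,130), so its centre is about (545,362) and its axis about −16°. I'll grip it at yaw 164.

```bash
python3 -m crank '[[20,-5,10,0,0,-8],[40,-5,20,0,0,-16],[62,-5,40,0,0,-24],[62,-5,45,0,0,-32],[62,-5,45,0,0,-40],[62,-5,45,0,0,-48],[62,-5,45,0,0,-56],[62,-5,45,0,0,-64],[62,-5,45,0,0,-72],[62,-5,45,0,0,-74],[62,-5,45,0,0,-74]]' 0.95 40
python3 - <<'E'
from h import *
s=sense();print(s["joint_pos"].round(),s["time"],s["width"]);
E
python3 -m crank '[[0,0,40,0,0,0],[0,0,75,0,0,0],[0,0,90,0,0,0],[0,0,90,0,0,0]]'
```

```text
time: 12.2
eef_pos: [544.8, 362.7, 112.4]
ee_rot: [180.0, 0.0, 164.2]
wrist_force: [0.6, -0.6, -0.2]
width: 81.2
gripper_force: 0.0
[ 24.  22.  93.   0.  65. -50.] 12.2 81.1888546032343
time: 12.6
eef_pos: [543.0, 361.8, 19.6]
ee_rot: [-179.8, -0.2, 164.2]
wrist_force: [0.0, -0.3, 0.5]
width: 81.0
gripper_force: 0.0
```

```bash
python3 -m crank '[[0,0,0,0,0,0],[0,0,0,0,0,0],[0,0,0,0,0,0],[0,0,0,0,0,0],[0,0,-20,0,0,0],[0,0,-60,0,0,0],[0,0,-110,0,0,0],[0,0,-130,0,0,0]]' 0 35
```

```text
time: 13.4
eef_pos: [547.2, 363.6, 158.3]
ee_rot: [179.7, 0.4, 164.2]
wrist_force: [0.4, 0.9, 0.4]
width: 57.0
gripper_force: 37.8
```

Lemon held (width 57). Next I'll locate the cradle, arch and knob precisely with the fixed cameras.

Run:
```python
from h import *
P=[];C=[]
for n in["scene","side"]:
    cam(n);d=load(n);k=2
    Q=cloud(d);Q2=Q.reshape(-1,3);m=np.isfinite(Q2[:,0]);P.append(Q2[m]);C.append(d["frame"].reshape(-1,3)[m].astype(int))
def rect(q,nm):
    r=cv2.minAreaRect(q[:,:2].astype(np.float32));print(nm,len(q),np.round(r[0],1),np.round(r[1],1),round(r[2],1),"zmed",np.median(q[:,2]).round(1))
y=np.radians(-10.);X=np.array([np.cos(y),np.sin(y)]);Y=np.array([-np.sin(y),np.cos(y)]);o=np.array([518.7,-248.8])
for n,p,c in zip(["scene","side"],P,C):
    L=np.c_[(p[:,:2]-o)@X,(p[:,:2]-o)@Y,p[:,2]]
    def show(nm,m): 
        q=L[m];
        if len(q)>5: print(n,nm,len(q),np.percentile(q,[2,50,98],axis=0).round(1).tolist())
    gray=(c.max(1)-c.min(1)<45)
    inb=(L[:,0]>-60)&(L[:,0]<120)&(L[:,1]>255)&(L[:,1]<400)
    show("plate",inb&gray&(abs(L[:,2]-50)<3)); show("posts",inb&(L[:,2]>62)&(L[:,2]<78)&(L[:,1]<390))
    q=L[inb&(L[:,2]>68)&(L[:,2]<76)];
    if len(q)>5:
        km=cv2.kmeans(q[:,:2].astype(np.float32),4,None,(3,50,.1),5,cv2.KMEANS_PP_CENTERS);print(np.round(km[2],1).tolist(),np.bincount(km[1].ravel()))
    show("archbar",(L[:,0]>-70)&(L[:,0]<120)&(L[:,1]>150)&(L[:,1]<230)&(L[:,2]>140)&(L[:,2]<170))
    show("base",(abs(L[:,2]-20)<3)&gray&(L[:,0]>-120)&(L[:,0]<130)&(L[:,1]>-130)&(L[:,1]<420))
    k=(c[:,0]>c[:,2]*1.6)&(L[:,0]>-120)&(L[:,0]<100)&(abs(L[:,1])<110)&(L[:,2]>60)&(L[:,2]<260)
    if k.sum()>5:
        q=L[k]-[0,0,130];A=np.array([-.574,0,.819]);U=np.array([.819,0,.574]);w=np.c_[q@U,q[:,1],q@A];w=w[(w[:,2]>15)&(w[:,2]<75)];print("knob u,y,a",len(w),np.percentile(w,[2,25,50,75,98],axis=0).round(1).tolist())
```

```text
scene plate 456 [[-20.6, 280.9, 47.3], [31.7, 325.7, 50.9], [87.1, 381.6, 52.9]]
scene posts 144 [[-27.2, 285.5, 62.4], [20.5, 324.4, 68.3], [87.2, 380.7, 77.2]]
[[72.69999694824219, 301.8999938964844], [-18.700000762939453, 337.1000061035156], [-9.300000190734863, 295.1000061035156], [70.69999694824219, 349.79998779296875]] [15 23 15 16]
scene archbar 303 [[-46.6, 182.4, 146.0], [28.5, 189.3, 160.2], [99.0, 198.3, 165.3]]
scene base 2302 [[-86.9, -95.4, 17.2], [36.0, 161.4, 20.7], [99.3, 383.5, 22.9]]
knob u,y,a 129 [[8.8, 52.6, 31.1], [19.9, 57.3, 43.8], [23.0, 62.9, 54.9], [25.4, 69.4, 65.3], [29.3, 75.2, 72.2]]
side plate 454 [[-26.7, 282.7, 47.3], [31.8, 327.5, 50.1], [81.2, 391.7, 52.8]]
side posts 110 [[-26.7, 285.8, 62.6], [2.5, 322.3, 66.3], [87.0, 360.7, 72.2]]
[[66.5999984741211, 295.20001220703125], [-5.699999809265137, 292.20001220703125], [65.19999694824219, 353.20001220703125], [-3.4000000953674316, 353.6000061035156]] [9 8 7 7]
side archbar 148 [[-51.2, 183.9, 140.8], [-12.3, 195.9, 156.2], [39.4, 200.4, 161.3]]
side base 2167 [[-88.2, -75.9, 17.4], [-43.9, 196.4, 20.0], [92.4, 392.0, 22.7]]
knob u,y,a 16 [[1.3, 64.7, 16.7], [2.9, 71.3, 22.9], [3.8, 72.2, 29.8], [6.4, 73.5, 42.7], [10.1, 76.9, 50.4]]
```

```bash
python3 -m crank '[[-14,-27,0,0,0,-1],[-35,-68,0,0,0,-2],[-58,-112,0,0,0,-3],[-81,-156,0,0,0,-4],[-104,-200,0,0,0,-5],[-125,-240,0,0,0,-6],[-140,-270,10,0,0,-6],[-140,-270,35,0,0,-6],[-140,-270,38,0,0,-6],[-140,-270,38,0,0,-6]]'
cat > m.py <<'E'
from h import *
y=np.radians(-10.);X=np.array([np.cos(y),np.sin(y)]);Y=np.array([-np.sin(y),np.cos(y)]);o=np.array([518.7,-248.8])
def lemon(ns=("scene","side")):
    q=[]
    for n in ns:
        cam(n);d=load(n);Q=cloud(d).reshape(-1,3);c=d["frame"].reshape(-1,3).astype(int)
        L=np.c_[(Q[:,:2]-o)@X,(Q[:,:2]-o)@Y,Q[:,2]]
        m=(c[:,0]>c[:,2]*2)&(c[:,1]>c[:,0]*.65)&(abs(L[:,0]-30)<80)&(abs(L[:,1]-260)<150)&(L[:,2]>45)&(L[:,2]<200)
        w=L[m];q.append(w);print(n,len(w),np.percentile(w,[2,50,98],axis=0).round(1).tolist() if len(w) else "")
    return q
E
python3 -c "
from m import *
lemon();s=sense();print(s['joint_pos'].round(),(s['eef_pos'][:2]-o)@X,(s['eef_pos'][:2]-o)@Y)"
```

```text
time: 14.5
eef_pos: [604.3, 65.0, 111.9]
ee_rot: [-180.0, -0.3, 170.2]
wrist_force: [-0.3, 0.1, -1.1]
width: 56.7
gripper_force: 37.8
scene 234 [[27.2, 296.1, 120.1], [47.9, 319.5, 142.8], [68.9, 349.9, 183.7]]
side 237 [[-13.7, 305.4, 111.2], [7.5, 334.2, 140.0], [35.9, 353.1, 167.3]]
[ -4.  16. 100.   0.  64. -85.] 31.481167660278764 324.6440973400508
```

```bash
python3 -m crank '[[0,1,20,0,0,0],[0,1,35,0,0,0],[0,1,42,0,0,0],[0,1,46,0,0,0],[0,1,47,0,0,0],[0,1,47,0,0,0]]'; python3 -m crank '[[0,0,0,0,0,0],[0,0,0,0,0,0],[0,0,0,0,0,0],[0,0,0,0,0,0],[0,0,-30,0,0,0],[0,0,-75,0,0,0],[0,0,-120,0,0,0],[0,0,-130,0,0,0]]' 0.95; python3 -c "
from m import *
lemon();s=sense();print(s['joint_pos'].round(),(s['eef_pos'][:2]-o)@X,(s['eef_pos'][:2]-o)@Y)"
```

```text
time: 15.2
eef_pos: [606.5, 66.1, 68.9]
ee_rot: [180.0, -0.0, 170.2]
wrist_force: [-4.7, 0.8, 6.8]
width: 56.8
gripper_force: 38.7
time: 16.0
eef_pos: [609.7, 65.4, 204.1]
ee_rot: [179.9, 0.6, 170.2]
wrist_force: [0.7, -0.1, 0.6]
width: 81.3
gripper_force: 0.0
scene 354 [[-3.0, 297.8, 78.5], [37.2, 319.1, 100.6], [69.8, 347.1, 111.8]]
side 287 [[-11.6, 312.1, 68.9], [13.5, 338.9, 94.7], [52.3, 353.6, 108.4]]
[ -4.  10.  97.  -0.  72. -85.] 33.208408290872406 325.03217995100823
```

Run:
```python
from h import *
out=[]
for n in("scene","side"):
    d=load(n);u,v=proj(d,[[605,64,79]])[0].astype(int);out.append(cv2.resize(d["frame"][v-45:v+45,u-45:u+45],(400,400),interpolation=cv2.INTER_CUBIC))
save("seat.png",np.clip(np.hstack(out)*1.4,0,255).astype(np.uint8))
```

```text
(no output)
```

View pics/seat.png

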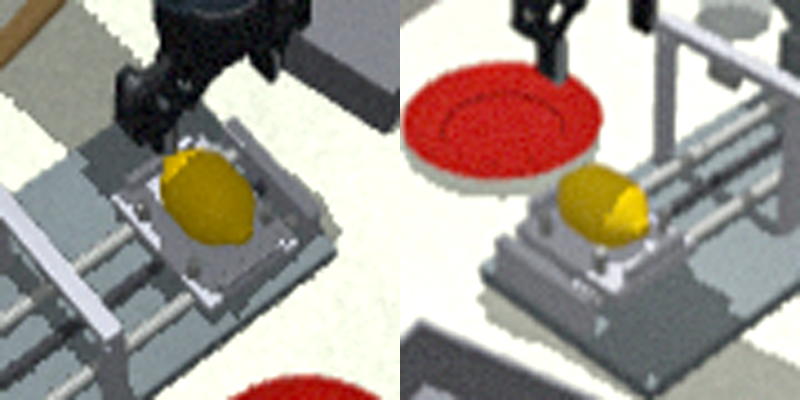

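```bash
python3 -m crank '[[-30,0,0,0,0,0],[-65,0,0,0,0,0],[-65,0,0,0,0,0],[-65,0,0,0,0,0]]'
python3 - <<'E'
from m import *
cam("wrist");d=load("wrist");Q=cloud(d).reshape(-1,3);c=d["frame"].reshape(-1,3).astype(int)
L=np.c_[(Q[:,:2]-o)@X,(Q[:,:2]-o)@Y,Q[:,2]]
m=(c[:,0]>c[:,2]*2)&(abs(L[:,0]-30)<80)&(abs(L[:,1]-310)<80)&(L[:,2]>45)&(L[:,2]<130)
w=L[m];print(len(w),np.percentile(w,[0.5,50,99.5],axis=0).round(1).tolist())
for a in range(-20,85,10):
    t=w[abs(w[:,0]-a)<4]
    if len(t)>5: print(a,t[:,1].min().round(1),t[:,1].max().round(1),"top",np.percentile(t[:,2],98).round(1))
g=(c.max(1)-c.min(1)<45)&(abs(L[:,0]-30)<75)&(abs(L[:,1]-323)<55)
q=L[g&(L[:,2]>64)&(L[:,2]<76)];lab,n=None,0
im=np.zeros((400,400),np.uint8);im[((q[:,0]+80)*2).astype(int).clip(0,399),((q[:,1]-240)*2).astype(int).clip(0,399)]=255
n,_,st,ce=cv2.connectedComponentsWithStats(cv2.dilate(im,np.ones((5,5))))
for i in range(1,n):
    if st[i,4]>40: print("top piece x,y",ce[i][1]/2-80,ce[i][0]/2+240,st[i,4])
q=L[g&(abs(L[:,2]-50)<3)];print("plate",np.percentile(q,[1,99],axis=0).round(1).tolist())
save("wc.png",d["frame"],1.5)
E
```

```text
time: 16.5
eef_pos: [669.3, 54.5, 194.1]
ee_rot: [-180.0, -0.3, 170.2]
wrist_force: [-0.1, 0.3, -0.1]
width: 80.9
gripper_force: 0.0
5441 [[-10.6, 297.9, 84.7], [28.2, 324.3, 101.7], [71.0, 350.6, 108.8]]
-10 315.5 332.9 top 90.2
0 304.6 344.0 top 101.0
10 298.5 349.7 top 106.6
20 296.6 351.0 top 108.7
30 297.3 351.2 top 108.6
40 296.9 351.4 top 108.5
50 298.6 349.2 top 107.0
60 303.5 343.6 top 101.6
70 316.0 333.9 top 91.8
top piece x,y -21.401146698299726 321.8202846975089 2529
top piece x,y 1.6488222698072832 287.8019271948608 467
top piece x,y 1.7297008547008517 355.357905982906 468
top piece x,y 61.204016913319236 287.5644820295983 473
top piece x,y 61.3153846153846 355.2032967032967 455
top piece x,y 84.33622428398547 321.5316659943526 2479
plate [[-24.6, 279.3, 48.1], [87.2, 364.4, 51.8]]
```

View pics/wc.png

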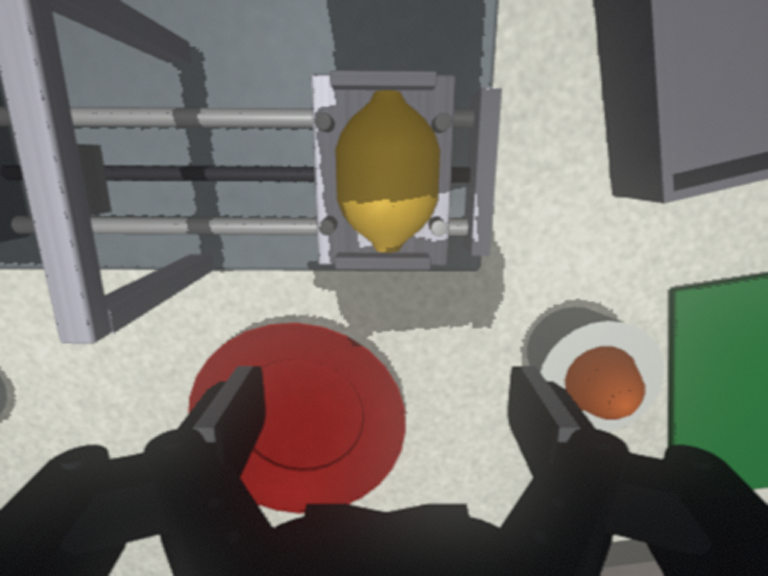

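The lemon is well seated: it is level, its top is at 108.5, and it lies on the cradle's axis between the four posts (325,120), (442,122), (328,226), (438,226). Next I'll move the tool along −a to look at the knob.

```bash
python3 -m crank '[[10,-15,-30,0,0,0],[30,-50,-60,0,-5,0],[48,-85,-83,0,-12,0],[66,-120,-83,0,-19,0],[84,-155,-83,0,-26,0],[104,-190,-83,0,-32,0],[126,-225,-83,0,-35,0],[148,-260,-83,0,-35,0],[148,-260,-83,0,-35,0],[148,-260,-83,0,-35,0]]' 0.65
cat > k.py <<'E'
from h import *
y=np.radians(-10.1);X=np.array([np.cos(y),np.sin(y),0]);Y=np.array([-np.sin(y),np.cos(y),0]);o=np.array([520,-249,130.])
A=-.574*X+np.array([0,0,.819]);U=.819*X+np.array([0,0,.574])
def loc(p): return np.stack([(p-o)@U,(p-o)@Y,(p-o)@A],-1)   # u,y,a
E
python3 - <<'E'
from k import *
s=sense();print(s["joint_pos"].round(),s["time"],"tcp u,y,a",loc(s["eef_pos"]).round(1))
Rm=R.from_euler('xyz',s["ee_rot"],degrees=True).as_matrix();print("axes dot",(Rm[:,0]@-U).round(4),(Rm[:,1]@Y).round(4),(Rm[:,2]@-A).round(4))
cam("wrist");d=load("wrist");Q=cloud(d);L=loc(Q);c=d["frame"].astype(int)
k=(c[...,0]>c[...,2]*1.5)&(abs(L[...,0])<100)&(abs(L[...,1])<110)&(L[...,2]>10)&(L[...,2]<85)
w=L[k];print("knob",len(w),np.percentile(w,[1,50,99],axis=0).round(1).tolist())
t=w[w[:,2]>62];print("top",len(t),np.percentile(t,[1,50,99],axis=0).round(1).tolist(),cv2.minEnclosingCircle(t[:,:2].astype(np.float32)))
g=(c.max(-1)-c.min(-1)<45)&(abs(L[...,0])<90)&(abs(L[...,1])<95)&(abs(L[...,2])<12);f=L[g];print("face",len(f),np.percentile(f,[1,50,99],axis=0).round(1).tolist())
G=np.c_[f[:,:2],np.ones(len(f))];print("plane",np.linalg.lstsq(G,f[:,2],rcond=None)[0])
E
```

```text
time: 17.55
eef_pos: [479.3, -176.6, 279.6]
ee_rot: [180.0, 35.0, 170.0]
wrist_force: [0.0, -0.6, 0.3]
width: 55.2
gripper_force: 0.0
[ -42.  -29.  128.   23.   53. -131.] 17.55 tcp u,y,a [ 42.6  64.1 152.8]
axes dot 1.0001 1.0 1.0001
knob 715 [[-0.1, 52.1, 51.4], [11.1, 62.4, 68.9], [22.2, 73.3, 70.4]]
top 683 [[1.3, 52.1, 63.4], [11.3, 62.4, 69.0], [22.2, 73.5, 70.4]] ((11.646036148071289, 62.525020599365234), 11.913185119628906)
face 19012 [[-83.5, -82.0, -4.6], [-24.6, 18.4, -0.0], [84.4, 83.0, 8.3]]
plane [ 0.00220345 -0.00214201  0.04094715]
```

```bash
cat > fk.py <<'E'
from k import *
from scipy.optimize import least_squares
S=[([-9.9758,14.0770,89.3106,0,76.7036,-9.9729],[649.55,.078,230.39],[-179.91,-.016,89.997]),
([18.9219,19.1756,96.4792,0,64.3888,105.4588],[551.649,308.14,109.874],[179.988,.042,3.463])]
s=sense();S.append((s["joint_pos"],s["eef_pos"],s["ee_rot"]))
def fk(j,p):
    L1,L2,h,Lt,d,e=p;a=np.radians(j)
    A0=R.from_euler('Z',j[0]);A1=A0*R.from_euler('Y',j[1])
    x=A0.apply([0,d,0])+[0,0,h]+A1.apply([0,0,L1]);A2=A1*R.from_euler('Y',j[2]);x=x+A2.apply([e,0,L2])
    T=A2*R.from_euler('ZYZ',[j[3],j[4],j[5]]);return x+T.apply([0,0,Lt]),T
def res(p): return np.concatenate([fk(j,p)[0]-e for j,e,_ in S])
if __name__=="__main__":
    f=least_squares(res,[450,480,300,250,113,0.]);print(f.x.round(1),f.fun.round(1))
    np.save("p.npy",f.x)
    for j,e,r in S:
        T=fk(j,f.x)[1];print((T.inv()*R.from_euler('xyz',r,degrees=True)).as_rotvec(degrees=True).round(1))
E
python3 fk.py
```

```text
[ -964.3   955.3  1570.2  1259.7    32.3 -1480.2] [-370.7 -209.3  122.4 -143.4 -246.2 -142.9  136.3   32.4   20.5]
[15.1 62.7 81.2]
[ 49.4  39.3 -92.6]
[ 24.3 -62.2 -76.9]
```

```bash
sed -i "s/from_euler('Z',j\[0\])/from_euler('Z',j[0],degrees=True)/;s/from_euler('Y',j\[1\])/from_euler('Y',j[1],degrees=True)/;s/from_euler('Y',j\[2\])/from_euler('Y',j[2],degrees=True)/;s/\[j\[3\],j\[4\],j\[5\]\])/[j[3],j[4],j[5]],degrees=True)/" fk.py; python3 fk.py
```

```text
[419.8 568.8 273.5 254.2 112.6  66.2] [-0.  0.  0. -0. -0. -0.  0.  0. -0.]
[-0.  0. 90.]
[-0. -0. 90.]
[-0. -0. 90.]
```

The kinematic model fits exactly. I'll use it to check joint ranges round the whole crank circle for each grip yaw.

Run:
```python
from fk import *
p=np.load("p.npy");lo=[-179,-58,7.3,-54,12,-157];hi=[179,129,145,234,165,157]
for fam,(tx,ty) in {"170":(-U,Y),"80":(Y,U),"-100":(-Y,-U),"-10":(U,-Y)}.items():
    T=R.from_matrix(np.c_[tx,ty,-A]);j=np.array(sense()["joint_pos"]);out=[]
    if fam=="80":j[5]+=90
    if fam=="-100":j[5]-=90
    if fam=="-10": j[5]+=180
    for q in np.r_[-1.4:12.8:.3]:
        tgt=o+65*(np.cos(q)*U-np.sin(q)*Y)+25*A
        g=lambda j:np.r_[fk(j,p)[0]-tgt,200*(T.inv()*fk(j,p)[1]*R.from_euler('Z',90,degrees=True)).as_rotvec()]
        f=least_squares(g,j,x_scale='jac');j=f.x;out.append(np.r_[j,np.abs(f.fun).max()])
    out=np.array(out);print(fam,out.min(0).round(1),out.max(0).round(1))
```

```text
170 [ -55.3  -13.4  117.9   27.8   33.6 -163.     0. ] [ -38.2   -2.7  135.1   40.6   40.5 -137.1    0. ]
80 [-55.3 -13.4 117.9  27.8  33.6 -73.    0. ] [-38.2  -2.7 135.1  40.6  40.5 -47.1   0. ]
-100 [ -55.3  -13.4  117.9   27.8   33.6 -253.     0. ] [ -38.2   -2.7  135.1   40.6   40.5 -227.1    0. ]
-10 [-55.3 -13.4 117.9  27.8  33.6  17.    0. ] [-38.2  -2.7 135.1  40.6  40.5  42.9   0. ]
```

Yaw 170 would overrun joint 6 and a +45° wrist turn stays inside, so I'll use that. Knob top measured at u 11.6, y 62.5, so q ≈ −1.39.

```bash
python3 -m crank '[[8,0,5,0,0,8],[16,-1,10,0,0,16],[24,-1.5,20,0,0,24],[28.4,-1.5,35,0,0,32],[28.4,-1.5,50,0,0,40],[28.4,-1.5,50,0,0,45],[28.4,-1.5,50,0,0,45],[28.4,-1.5,50,0,0,45]]' 0.6
python3 - <<'E'
from k import *
s=sense();print(s["joint_pos"].round(),s["time"],"tcp u,y,a",loc(s["eef_pos"]).round(1))
Rm=R.from_euler('xyz',s["ee_rot"],degrees=True).as_matrix();h=.5**.5;print((Rm[:,0]@(Y-U)*h).round(4),(Rm[:,1]@(Y+U)*h).round(4),(Rm[:,2]@-A).round(4))
E
```

```text
time: 18.4
eef_pos: [485.9, -177.6, 223.0]
ee_rot: [153.7, 24.0, 119.8]
wrist_force: [-0.3, 0.5, 0.0]
width: 51.1
gripper_force: 0.0
[-42. -24. 130.  25.  45. -90.] 18.4 tcp u,y,a [ 15.6  64.3 102.6]
1.0 1.0 1.0001
```

```bash
python3 -m crank '[[0,0,0,0,0,0],[0,0,30,0,0,0],[0,0,60,0,0,0],[0,0,76,0,0,0],[0,0,76,0,0,0],[0,0,76,0,0,0]]'
python3 - <<'E'
from k import *
s=sense();print(s["joint_pos"].round(),s["time"],"tcp u,y,a",loc(s["eef_pos"]).round(1))
E
```

```text
time: 19.0
eef_pos: [528.4, -186.2, 161.2]
ee_rot: [153.7, 23.9, 119.6]
wrist_force: [0.3, 0.8, 0.6]
width: 51.7
gripper_force: 0.0
[-38. -10. 127.  29.  35. -93.] 19.0 tcp u,y,a [15.7 63.3 27.1]
```

```bash
python3 -m crank '[[2,-3,2,0,0,0],[2,-3,2,0,0,0]]';python3 -m crank '[[0,0,0,0,0,0],[0,0,0,0,0,0],[0,0,0,0,0,0],[0,0,0,0,0,0],[0,0,0,0,0,0]]' 0 60
python3 - <<'E'
from k import *
s=sense();print(s["joint_pos"].round(),s["time"],"tcp u,y,a",loc(s["eef_pos"]).round(1), s["wrist_force"]@U,s["wrist_force"]@Y,s["wrist_force"]@A)
E
```

```text
time: 19.2
eef_pos: [526.3, -186.8, 157.7]
ee_rot: [153.6, 24.0, 119.5]
wrist_force: [0.9, 0.0, -0.3]
width: 51.4
gripper_force: 0.0
time: 19.7
eef_pos: [527.0, -186.4, 158.3]
ee_rot: [153.6, 24.0, 119.5]
wrist_force: [-3.6, 4.5, 5.1]
width: 25.6
gripper_force: 58.5
[-39. -10. 128.  29.  35. -94.] 19.7 tcp u,y,a [12.9 62.8 25.6] -0.636380671005231 3.8129167611338115 6.693746614457767
```

Run:
```python
import numpy as np
def t(q0,d):
    f=lambda q:-65*np.array([np.cos(np.radians(q-45)),np.sin(np.radians(q-45))])
    print(q0,",".join("[%.1f,%.1f,0,0,0,0]"%tuple(f(q0+a)-f(q0)) for a in d))
t(-78.6,[2,6,12,19,26.5,34,41.5,49,56.5,64,71.3,78.6])
for q in (0,90,180,270): t(q,np.arange(1,13)*7.5)
t(0,[7.5,15,22.5,29.5,35.5,40.5,44.5,47.5,49.5,50.6])
```

```text
-78.6 [-1.9,1.2,0,0,0,0],[-5.9,3.5,0,0,0,0],[-12.0,6.3,0,0,0,0],[-19.6,8.8,0,0,0,0],[-27.9,10.4,0,0,0,0],[-36.4,10.9,0,0,0,0],[-44.9,10.2,0,0,0,0],[-53.2,8.5,0,0,0,0],[-61.3,5.7,0,0,0,0],[-68.9,1.9,0,0,0,0],[-75.7,-2.7,0,0,0,0],[-81.9,-8.2,0,0,0,0]
0 [-5.6,-6.4,0,0,0,0],[-10.3,-13.5,0,0,0,0],[-14.1,-21.1,0,0,0,0],[-16.8,-29.1,0,0,0,0],[-18.5,-37.5,0,0,0,0],[-19.0,-46.0,0,0,0,0],[-18.5,-54.4,0,0,0,0],[-16.8,-62.8,0,0,0,0],[-14.1,-70.8,0,0,0,0],[-10.3,-78.5,0,0,0,0],[-5.6,-85.5,0,0,0,0],[0.0,-91.9,0,0,0,0]
90 [6.4,-5.6,0,0,0,0],[13.5,-10.3,0,0,0,0],[21.1,-14.1,0,0,0,0],[29.1,-16.8,0,0,0,0],[37.5,-18.5,0,0,0,0],[46.0,-19.0,0,0,0,0],[54.4,-18.5,0,0,0,0],[62.8,-16.8,0,0,0,0],[70.8,-14.1,0,0,0,0],[78.5,-10.3,0,0,0,0],[85.5,-5.6,0,0,0,0],[91.9,-0.0,0,0,0,0]
180 [5.6,6.4,0,0,0,0],[10.3,13.5,0,0,0,0],[14.1,21.1,0,0,0,0],[16.8,29.1,0,0,0,0],[18.5,37.5,0,0,0,0],[19.0,46.0,0,0,0,0],[18.5,54.4,0,0,0,0],[16.8,62.8,0,0,0,0],[14.1,70.8,0,0,0,0],[10.3,78.5,0,0,0,0],[5.6,85.5,0,0,0,0],[0.0,91.9,0,0,0,0]
270 [-6.4,5.6,0,0,0,0],[-13.5,10.3,0,0,0,0],[-21.1,14.1,0,0,0,0],[-29.1,16.8,0,0,0,0],[-37.5,18.5,0,0,0,0],[-46.0,19.0,0,0,0,0],[-54.4,18.5,0,0,0,0],[-62.8,16.8,0,0,0,0],[-70.8,14.1,0,0,0,0],[-78.5,10.3,0,0,0,0],[-85.5,5.6,0,0,0,0],[-91.9,0.0,0,0,0,0]
0 [-5.6,-6.4,0,0,0,0],[-10.3,-13.5,0,0,0,0],[-14.1,-21.1,0,0,0,0],[-16.7,-28.6,0,0,0,0],[-18.1,-35.2,0,0,0,0],[-18.8,-40.9,0,0,0,0],[-19.0,-45.4,0,0,0,0],[-19.0,-48.8,0,0,0,0],[-18.8,-51.1,0,0,0,0],[-18.7,-52.3,0,0,0,0]
```

```bash
python3 -m crank '[[-1.9,1.2,0,0,0,0],[-5.9,3.5,0,0,0,0],[-12,6.3,0,0,0,0],[-19.6,8.8,0,0,0,0],[-27.9,10.4,0,0,0,0],[-36.4,10.9,0,0,0,0],[-44.9,10.2,0,0,0,0],[-53.2,8.5,0,0,0,0],[-61.3,5.7,0,0,0,0],[-68.9,1.9,0,0,0,0],[-75.7,-2.7,0,0,0,0],[-81.9,-8.2,0,0,0,0]]'
cat > st.py <<'E'
from k import *
s=sense();l=loc(s["eef_pos"]);print(s["joint_pos"].round(),s["time"],"u,y,a",l.round(1),"r,q",np.hypot(l[0],l[1]+1.2).round(1),np.degrees(np.arctan2(-(l[1]+1.2),l[0])).round(1),"F uya",(s["wrist_force"]@np.c_[U,Y,A]).round(1))
E
python3 st.py
```

```text
time: 20.9
eef_pos: [558.3, -256.5, 188.5]
ee_rot: [153.6, 23.9, 119.6]
wrist_force: [-4.5, 4.8, 7.1]
width: 25.2
gripper_force: 58.7
[-43.  -4. 118.  30.  39. -97.] 20.9 u,y,a [65.5 -0.7 25.6] r,q 65.5 -0.5 F uya [-0.3  3.9  8.8]
```

Tracking is accurate (r 65.5, q −0.5°) and the forces are small. I'll carry on in quarter turns.

```bash
python3 -m crank '[[-5.6,-6.4,0,0,0,0],[-10.3,-13.5,0,0,0,0],[-14.1,-21.1,0,0,0,0],[-16.8,-29.1,0,0,0,0],[-18.5,-37.5,0,0,0,0],[-19,-46,0,0,0,0],[-18.5,-54.4,0,0,0,0],[-16.8,-62.8,0,0,0,0],[-14.1,-70.8,0,0,0,0],[-10.3,-78.5,0,0,0,0],[-5.6,-85.5,0,0,0,0],[0,-91.9,0,0,0,0]]'; python3 st.py; python3 -m crank '[[6.4,-5.6,0,0,0,0],[13.5,-10.3,0,0,0,0],[21.1,-14.1,0,0,0,0],[29.1,-16.8,0,0,0,0],[37.5,-18.5,0,0,0,0],[46,-19,0,0,0,0],[54.4,-18.5,0,0,0,0],[62.8,-16.8,0,0,0,0],[70.8,-14.1,0,0,0,0],[78.5,-10.3,0,0,0,0],[85.5,-5.6,0,0,0,0],[91.9,0,0,0,0,0]]'; python3 st.py
```

```text
time: 22.1
eef_pos: [495.7, -311.8, 152.3]
ee_rot: [153.4, 24.1, 119.5]
wrist_force: [4.2, 6.1, 7.1]
width: 25.2
gripper_force: 58.6
[ -54.   -4.  123.   38.   41. -114.] 22.1 u,y,a [  2.2 -66.1  25.7] r,q 64.9 88.1 F uya [6.6 6.8 4. ]
time: 23.3
eef_pos: [453.0, -240.6, 114.1]
ee_rot: [153.8, 24.2, 119.4]
wrist_force: [-7.1, -3.9, 4.9]
width: 25.7
gripper_force: 60.3
[ -52.  -12.  134.   40.   37. -116.] 23.3 u,y,a [-64.3  -3.5  25.6] r,q 64.4 178.0 F uya [-2.4 -5.   7.6]
```

```bash
python3 -m crank '[[5.6,6.4,0,0,0,0],[10.3,13.5,0,0,0,0],[14.1,21.1,0,0,0,0],[16.8,29.1,0,0,0,0],[18.5,37.5,0,0,0,0],[19,46,0,0,0,0],[18.5,54.4,0,0,0,0],[16.8,62.8,0,0,0,0],[14.1,70.8,0,0,0,0],[10.3,78.5,0,0,0,0],[5.6,85.5,0,0,0,0],[0,91.9,0,0,0,0]]'; python3 st.py; python3 -m crank '[[-6.4,5.6,0,0,0,0],[-13.5,10.3,0,0,0,0],[-21.1,14.1,0,0,0,0],[-29.1,16.8,0,0,0,0],[-37.5,18.5,0,0,0,0],[-46,19,0,0,0,0],[-54.4,18.5,0,0,0,0],[-62.8,16.8,0,0,0,0],[-70.8,14.1,0,0,0,0],[-78.5,10.3,0,0,0,0],[-85.5,5.6,0,0,0,0],[-91.9,0,0,0,0,0]]'; python3 st.py
```

```text
time: 24.5
eef_pos: [516.6, -183.3, 150.8]
ee_rot: [153.7, 23.9, 119.6]
wrist_force: [-8.2, 2.9, 7.9]
width: 25.5
gripper_force: 60.5
[-39. -11. 129.  30.  34. -95.] 24.5 u,y,a [-0.2 64.1 25.5] r,q 65.3 -90.2 F uya [-2.5  1.4 11.4]
time: 25.7
eef_pos: [558.3, -256.5, 188.5]
ee_rot: [153.6, 23.9, 119.6]
wrist_force: [-5.2, 5.8, 7.5]
width: 25.3
gripper_force: 60.3
[-43.  -4. 118.  30.  39. -97.] 25.7 u,y,a [65.5 -0.7 25.6] r,q 65.5 -0.4 F uya [-0.7  4.8  9.6]
```

```bash
python3 -m crank '[[-5.6,-6.4,0,0,0,0],[-10.3,-13.5,0,0,0,0],[-14.1,-21.1,0,0,0,0],[-16.8,-29.1,0,0,0,0],[-18.5,-37.5,0,0,0,0],[-19,-46,0,0,0,0],[-18.5,-54.4,0,0,0,0],[-16.8,-62.8,0,0,0,0],[-14.1,-70.8,0,0,0,0],[-10.3,-78.5,0,0,0,0],[-5.6,-85.5,0,0,0,0],[0,-91.9,0,0,0,0]]'; python3 st.py; python3 -m crank '[[6.4,-5.6,0,0,0,0],[13.5,-10.3,0,0,0,0],[21.1,-14.1,0,0,0,0],[29.1,-16.8,0,0,0,0],[37.5,-18.5,0,0,0,0],[46,-19,0,0,0,0],[54.4,-18.5,0,0,0,0],[62.8,-16.8,0,0,0,0],[70.8,-14.1,0,0,0,0],[78.5,-10.3,0,0,0,0],[85.5,-5.6,0,0,0,0],[91.9,0,0,0,0,0]]'; python3 st.py
```

```text
time: 26.9
eef_pos: [495.7, -311.8, 152.3]
ee_rot: [153.4, 24.1, 119.5]
wrist_force: [4.5, 6.0, 7.6]
width: 25.2
gripper_force: 59.9
[ -54.   -4.  123.   38.   41. -114.] 26.9 u,y,a [  2.2 -66.   25.7] r,q 64.9 88.1 F uya [7.1 6.7 4.3]
time: 28.1
eef_pos: [453.0, -240.6, 114.0]
ee_rot: [153.8, 24.2, 119.4]
wrist_force: [-7.1, -3.1, 5.3]
width: 25.4
gripper_force: 60.5
[ -52.  -12.  134.   40.   37. -116.] 28.1 u,y,a [-64.4  -3.5  25.6] r,q 64.4 178.0 F uya [-2.3 -4.3  8. ]
```

```bash
python3 -m crank '[[5.6,6.4,0,0,0,0],[10.3,13.5,0,0,0,0],[14.1,21.1,0,0,0,0],[16.8,29.1,0,0,0,0],[18.5,37.5,0,0,0,0],[19,46,0,0,0,0],[18.5,54.4,0,0,0,0],[16.8,62.8,0,0,0,0],[14.1,70.8,0,0,0,0],[10.3,78.5,0,0,0,0],[5.6,85.5,0,0,0,0],[0,91.9,0,0,0,0]]'; python3 st.py; python3 -m crank '[[-6.4,5.6,0,0,0,0],[-13.5,10.3,0,0,0,0],[-21.1,14.1,0,0,0,0],[-29.1,16.8,0,0,0,0],[-37.5,18.5,0,0,0,0],[-46,19,0,0,0,0],[-54.4,18.5,0,0,0,0],[-62.8,16.8,0,0,0,0],[-70.8,14.1,0,0,0,0],[-78.5,10.3,0,0,0,0],[-85.5,5.6,0,0,0,0],[-91.9,0,0,0,0,0]]'; python3 st.py; python3 -c "
from m import *
lemon()"
```

```text
time: 29.3
eef_pos: [516.6, -183.3, 150.8]
ee_rot: [153.7, 23.9, 119.6]
wrist_force: [-7.8, 1.9, 7.7]
width: 25.6
gripper_force: 60.7
[-39. -11. 129.  30.  34. -95.] 29.3 u,y,a [-0.3 64.1 25.5] r,q 65.3 -90.2 F uya [-2.1  0.5 10.9]
time: 30.5
eef_pos: [558.3, -256.5, 188.6]
ee_rot: [153.6, 23.9, 119.6]
wrist_force: [-5.0, 6.1, 6.7]
width: 25.5
gripper_force: 60.5
[-43.  -4. 118.  30.  39. -97.] 30.5 u,y,a [65.6 -0.7 25.6] r,q 65.6 -0.5 F uya [-1.1  5.2  9. ]
scene 219 [[-2.0, 173.1, 79.3], [38.2, 187.1, 99.9], [65.5, 224.5, 128.8]]
side 253 [[-11.1, 189.5, 67.0], [14.8, 214.5, 93.4], [54.1, 228.6, 108.5]]
```

```bash
python3 -m crank '[[-5.6,-6.4,0,0,0,0],[-10.3,-13.5,0,0,0,0],[-14.1,-21.1,0,0,0,0],[-16.7,-28.6,0,0,0,0],[-18.1,-35.2,0,0,0,0],[-18.8,-40.9,0,0,0,0],[-19,-45.4,0,0,0,0],[-19,-48.8,0,0,0,0],[-18.8,-51.1,0,0,0,0],[-18.7,-52.3,0,0,0,0],[-18.7,-52.3,0,0,0,0],[-18.7,-52.3,0,0,0,0]]'; python3 st.py
python3 - <<'E'
from m import *
q=lemon()
for n in("scene","side"):
    d=load(n);Q=cloud(d).reshape(-1,3);L=np.c_[(Q[:,:2]-o)@X,(Q[:,:2]-o)@Y,Q[:,2]]
    a=L[(abs(L[:,0]-30)<75)&(abs(L[:,1]-190)<22)&(L[:,2]>154)&(L[:,2]<175)];print("arch",len(a),np.percentile(a,[3,50,97],axis=0).round(1).tolist())
E
```

```text
time: 31.8
eef_pos: [530.8, -302.5, 175.3]
ee_rot: [153.5, 24.0, 119.6]
wrist_force: [-2.1, 6.8, 7.4]
width: 25.5
gripper_force: 60.5
[ -49.   -3.  119.   34.   41. -106.] 31.8 u,y,a [ 42.4 -50.7  25.6] r,q 65.2 49.4 F uya [1.6 6.3 7.9]
scene 248 [[-8.5, 165.2, 79.2], [38.2, 180.4, 99.0], [68.8, 215.7, 112.3]]
side 253 [[-11.1, 180.0, 66.1], [15.0, 207.3, 93.1], [51.4, 221.1, 108.6]]
arch 263 [[-40.5, 182.8, 154.7], [29.2, 189.9, 160.5], [96.3, 198.2, 164.8]]
arch 134 [[-40.3, 182.8, 155.0], [22.8, 192.3, 158.5], [93.8, 200.0, 160.9]]
```

Crank at 13.43 rad: the cradle is about 1 mm past centre and the lemon is within about 2 mm of the arch. I'll let go and back out along the knob axis.

```bash
python3 -m crank '[[0,0,0,0,0,0],[0,0,0,0,0,0],[0,0,0,0,0,0],[0,0,0,0,0,0],[0,0,-20,0,0,0],[0,0,-50,0,0,0],[0,0,-90,0,0,0],[0,0,-120,0,0,0],[0,0,-120,0,0,0]]' 0.6; python3 st.py
python3 - <<'E'
from m import *
lemon()
out=[cv2.resize(load(n)["frame"],(400,300),interpolation=cv2.INTER_AREA) for n in("scene","side")]
cr=[]
for n in("scene","side"):
    d=load(n);u,v=proj(d,[[540,-60,79]])[0].astype(int);cr.append(cv2.resize(d["frame"][v-45:v+45,u-60:u+60],(400,300),interpolation=cv2.INTER_CUBIC))
save("end.png",np.vstack([np.hstack(out),np.hstack(cr)]))
E
```

```text
time: 32.8
eef_pos: [462.2, -292.8, 276.5]
ee_rot: [153.6, 24.4, 119.4]
wrist_force: [0.8, -0.6, 0.8]
width: 51.2
gripper_force: 0.0
[ -56.  -20.  122.   30.   55. -103.] 32.8 u,y,a [ 43.8 -53.2 148.2] r,q 68.0 49.9 F uya [ 1.2 -0.4  0.1]
scene 251 [[-7.5, 165.2, 79.8], [37.3, 180.3, 98.9], [69.8, 215.8, 112.7]]
side 252 [[-11.2, 179.0, 68.4], [14.1, 206.8, 92.8], [55.0, 221.7, 108.7]]
```

View pics/end.png

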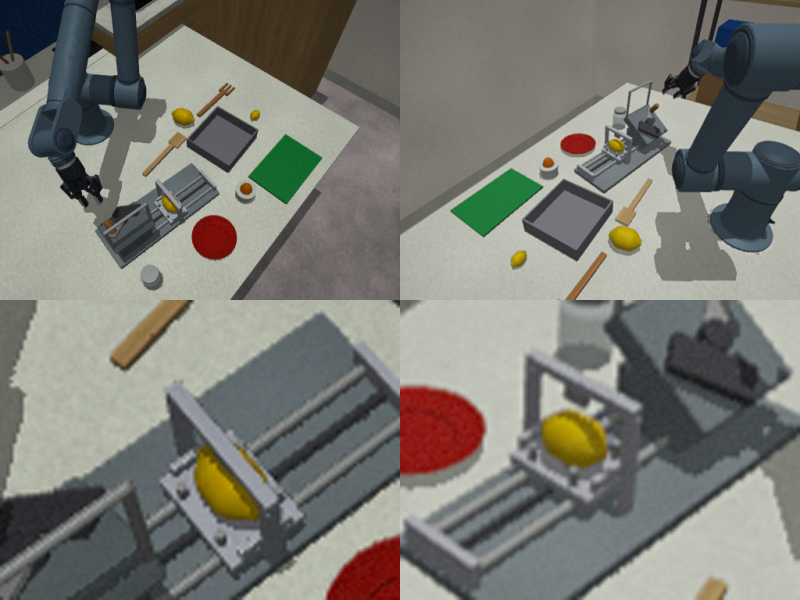

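The lemon sits in the cradle under the arch, at (232,480) in the lower left crop and (575,437) in the lower right. Both utensils lie flat on the worktop clear of the peeler. Plate, juicer and jar are where they were, and the gripper is free.

```bash
python3 -c "
from plant import *
print(job_done())"
```

```text
the job is handed in; nothing more can be done
None
```

The job is handed in at about 33 s: the lemon sits in the cradle within about 2 mm of centre under the arch, the crank was turned at about 4.8 s a turn and released, and the utensils lie flat, clear of the peeler (the spatula landed on edge and I tipped it flat).

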